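# Slide the rubbing stone under the low gauge bridge to its stop

## Task

Check the thickness of the grey-green rubbing stone: push it flat along the desk with the fingertips, in through the flared mouth of the low blue-topped gauge bridge, until its nose rests against the steel stop at the far end. Do not pick it up, lift it or tip it, leave the wax block, the stone cap and the jar where they are, and finish with the hand clear of everything.

Things in the scene. Friction and masses are not known exactly. Their poses are not given: they have to be found in the camera images.
- rubbing_stone: Grey-green rubbing stone, a flat brick 41 (x) x 101 (y) x 25 (z) mm, 0.2 to 0.36 kg, loose on the desk. Origin: centre of its underside. Its long axis is its own y; it starts before the mouth, within 0.35 rad of the bridge's y axis. Either end may go in first (they are alike). Friction about 0.6.
- bridge: Low gauge bridge, dark steel, blue top plate, fixed to the desk. Origin: on the desk under the middle of the top plate. Its y axis runs along the channel: mouth at +y, stop at -y. Channel 52 mm wide (x -26 to 26 mm), floor is the desk; roof from y = -30 to 30 mm, underside 30 mm above the desk, top 38 mm, bolt heads to 41 mm. Legs and feet reach x = +-61 mm.
- bridge_mouth (a point): Middle of the bridge's mouth, on the desk, at the bridge's y = 30 mm where the roof begins. From here two flared cheeks, 18 mm high, reach out to y = 60 mm, where they stand about 87 mm apart. Axes as the bridge.
- bridge_stop (a point): Middle of the stop's face at desk level, at the bridge's y = -50.5 mm; the steel stop is 22 mm high. With its nose on the stop the stone's centre is under the middle of the roof (y = 0) and its tail sticks out 20 mm from under the roof, between the cheeks.
- wax_block: Bystander: loose pale wax block, 30 x 44 x 26 mm. Origin: centre of its underside.
- stone_cap: Bystander: loose speckled granite ring-shaped cap, 62 mm across, 31 mm high. Origin: centre of its underside.
- pigment_jar: Bystander: loose grey jar with a screw cap, 47 mm across, 88 mm high. Origin: centre of its underside.

How it is judged:
By the outcome, as a careful person would: the job done as asked, in the order asked, and still so for the second after the job is handed in, with the robot touching nothing.
It also fails if it takes over 72 s, if anything falls off the work surface, if the arm or the gripper's body presses on something with over 40 N, if the wrist force passes 120 N, or if a joint passes its speed limit or range.

## Robot

A 6-joint arm with a two-finger parallel gripper is mounted at the origin on the work surface; the furniture and walls round the work are solid. World frame = base frame: x ahead of the robot, y to its left, z up, the work surface at z = 0. Lengths are in m, angles in degrees, forces in N, time in s.
With the tool pointing down it reaches from about 0.4 to 0.825 m from the base axis. Payload 7 kg.
Tool frame: the origin (TCP) lies at the very end of the fingers, on their centre line; the grasp point (between the pads) lies 19 mm behind it (grasp_offset is the x of the grasp point in the tool frame, in m); x points along the fingers, y is the direction in which the jaws open and shut, and the axes are right-handed (so a half turn about x gives the same grasp; the last joint's range is limited). The gripper opens to 88 mm and grips with 3 to 60 N. Pads are 19 mm wide; open, the fingers measure 130 mm over their backs; the gripper's body (78 mm by 193 mm) begins 47 mm behind the grasp point.
Start: joints at [16.507, 20.546, 0.682, 0, -70.136, -16.507], TCP at [0.675, -0, 0.227] pointing down, gripper open.
Joint ranges: [-176.03, 176.03], [-82.01, 121.73], [-58.28, 71.71], [-173.87, 95.51], [-174.79, -0.11], [-173.66, 173.66]. Speed limits (degrees/s): [136.94, 136.94, 172.46, 180, 180, 180].

## Interface

Orientations are given as [roll, pitch, yaw] about the fixed x, y, z axes, in that order (R = Rz(yaw) Ry(pitch) Rx(roll)).
In Python, from plant import get_obs, snapshot, close_job, grasp_offset gives the robot as it stands.
- The arm moves only by the tool carry_out, never from a script. Its argument "series" is a list that holds one entry, the list of rows, each a list of 6 numbers: the shift along the tool's x, y, z in mm, then the turn, a rotation vector about the tool's x, y, z in degrees. A call has 1 to 10 rows; each row is the pose to reach, as a shift and turn from the pose commanded when the call began, along the tool's axes at that moment; what a row does not reach only later rows make up. A row lasts 1/8 s, in which the tool goes at most 62.5 mm and 10.7 degrees, less where a joint would pass 70% of its speed; a pose out of reach is approached as far as the arm can. A call with a gripper value outside its range is refused whole. "hand" is the gripper's target within -1 to 1 (shut at 1, half-way at 0, fully open at -1), set as the call begins (left out, the last holds). The fingers move at their own pace and stop on an object; the grip force is fixed at half the most. Time passes only in rows, so rows that repeat a pose let the fingers close. It gives the time, the measured TCP pose, the force and the opening at its end, in the units of the state.
- get_obs(): the state, without advancing time (a new reading comes with each control period).
- snapshot(name): name is "scene" or "side" or "wrist"; returns a dict with "color" (400x640x3 uint8, red, green, blue), "fx", "fy", "cx", "cy" (pixels), "eye" and "attitude" of the camera in the world. Camera axes: x right, y down, z forward; pixel columns grow to the right and rows downward; lengths in m; the calibration is good to about 2 mm. A picture is of the moment at which its call begins. There is no depth.
- close_job(): hands the job in, once; it reports no verdict.
The state is a dict: "clock": time; "joint_pos": joint angles; "qvel": joint speeds; "tau": joint torques, N m; "tool_pos": TCP position; "orientation": TCP orientation; "force": force on the tool from outside, world axes, zero at the start; "moment": the same for the moment, N m; "opening": finger opening in m.
Only numpy, scipy, OpenCV 4.12 (cv2) and the standard library are available. Lean on these libraries where they do the work, as an engineer would, in place of code of your own. Each camera call takes 0.05 s, during which the arm holds its last target.

## Working session

There is one attempt and no reset: what is moved stays moved. The work goes in short steps, Python scripts to look and compute and a tool call to move; the robot and the scene stay as the last step left them, time stands still between calls to the robot, and variables do not carry over. Pictures are saved under pics/ and viewed, and the job is handed in when it is done.

Besides the shell and the picture viewer there is one more tool, called after "Emit:" by a JSON object that holds its "method" and its "body". carry_out: Moves the arm, as the interface text tells. Its arguments: {"type":"object","properties":{"series":{"type":"array","items":{"type":"array","items":{"type":"array","items":{"type":"number"}}}},"hand":{"type":"number"}},"required":["series"]}

```bash
ls; mkdir -p pics; python3 - <<'E'
from plant import *
import cv2
print(get_obs(), grasp_offset)
for n in ["scene","side","wrist"]:
    s=snapshot(n); cv2.imwrite(f"pics/{n}0.png",s["color"][:,:,::-1]); print(n,{k:v for k,v in s.items() if k!="color"})
E
```

```text
pics
{'clock': 0.0, 'joint_pos': array([ 1.65067328e+01,  2.05897658e+01,  6.35575608e-01, -1.90107469e-02,
       -7.01351223e+01, -1.65076882e+01]), 'qvel': array([ 0.00999499,  0.0364234 ,  0.01440529, -0.03077088, -0.01760539,
        0.08527953]), 'tau': array([-8.00930356e-04, -5.82726967e+01,  2.93058443e+01,  6.99745238e+00,
        6.93249181e-03, -2.06530804e-04]), 'tool_pos': array([ 6.74532836e-01, -2.95629414e-05,  2.25658696e-01]), 'orientation': array([  95.19359276,   89.90891637, -174.81383649]), 'force': array([-0.17726626, -0.5181063 ,  0.09090082]), 'moment': array([-0.03662089, -0.02824799,  0.01601424]), 'opening': 0.08777287800683847} -0.0188
scene {'fx': 502.4839105044954, 'fy': 502.4839105044954, 'cx': 326.43494536479903, 'cy': 199.93824476463382, 'eye': array([-0.04800375, -0.37596712,  0.7598564 ]), 'attitude': array([-140.71840106,   -0.94968562,  -57.96233329])}
side {'fx': 472.33956851091665, 'fy': 472.33956851091665, 'cx': 321.48744201630456, 'cy': 199.76926001183497, 'eye': array([0.19795233, 0.79800295, 0.37141593]), 'attitude': array([-109.30285201,   -1.00226572, -162.6393406 ])}
wrist {'fx': 275.6382785669626, 'fy': 275.6382785669626, 'cx': 320.6677541526788, 'cy': 194.27762655413673, 'eye': array([ 0.67434071, -0.0774217 ,  0.38387644]), 'attitude': array([ 1.63352396e+02, -1.11524529e-01,  1.79998274e+02])}
```

View pics/scene0.png

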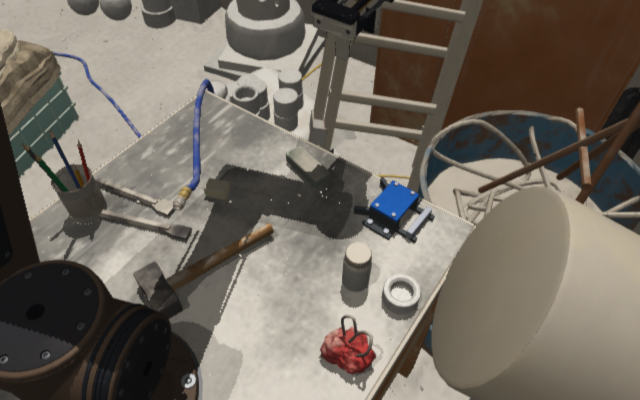

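View pics/side0.png

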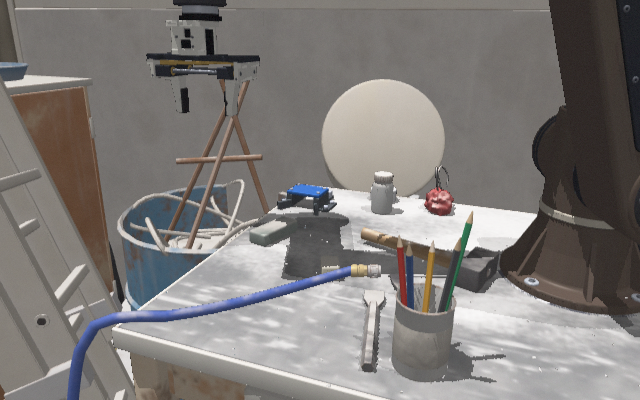

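View pics/wrist0.png

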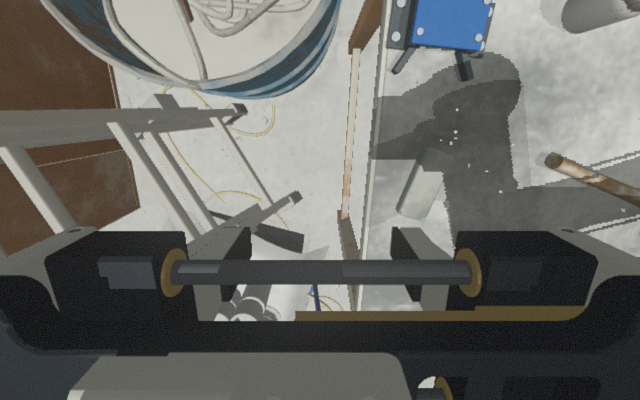

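```bash
cat > h.py <<'E'
import numpy as np, cv2
from plant import *
from scipy.spatial.transform import Rotation as Ro
def shot(n,f=None):
    s=snapshot(n); s["R"]=Ro.from_euler('xyz',s["attitude"],degrees=True).as_matrix()
    if f: cv2.imwrite(f"pics/{f}.png",s["color"][:,:,::-1])
    return s
def proj(s,P):
    c=(np.atleast_2d(P)-s["eye"])@s["R"]; return np.c_[s["fx"]*c[:,0]/c[:,2]+s["cx"],s["fy"]*c[:,1]/c[:,2]+s["cy"]]
def ray(s,uv):
    uv=np.atleast_2d(np.array(uv,float)); return np.c_[(uv[:,0]-s["cx"])/s["fx"],(uv[:,1]-s["cy"])/s["fy"],np.ones(len(uv))]@s["R"].T
def atz(s,uv,z):
    d=ray(s,uv); return s["eye"]+d*((z-s["eye"][2])/d[:,2])[:,None]
def tri(obs):
    A=0;b=0
    for s,uv in obs:
        d=ray(s,uv)[0]; d/=np.linalg.norm(d); M=np.eye(3)-np.outer(d,d); A=A+M; b=b+M@s["eye"]
    return np.linalg.solve(A,b)
def crop(s,x,y,w,h,k,f):
    c=s["color"][y:y+h,x:x+w,::-1]; c=cv2.resize(c,None,fx=k,fy=k,interpolation=cv2.INTER_CUBIC); cv2.imwrite(f"pics/{f}.png",c)
E
python3 - <<'E'
from h import *
s=shot("scene"); d=shot("side"); w=shot("wrist")
print(proj(s,[.675,0,.227]),proj(d,[.675,0,.227]),proj(w,[.675,0,.227]))
print(atz(s,[(313,165),(395,200),(217,190)],.02)); print(atz(d,[(268,232),(310,190)],.02));print(atz(w,[(420,185),(450,20)],.02))
crop(s,190,130,260,130,3,"s1"); crop(d,230,170,180,120,4,"d1"); crop(w,340,0,200,240,2.5,"w1")
E
```

```text
[[356.76612891  42.41333544]] [[206.14130471 112.54433727]] [[319.47494294 240.71035478]]
[[ 0.53403008  0.00574748  0.02      ]
 [ 0.54235103 -0.17533645  0.02      ]
 [ 0.37835502  0.12487131  0.02      ]]
[[ 0.53118956  0.04755617  0.02      ]
 [ 0.5383643  -0.21948772  0.02      ]]
[[ 0.53828102  0.01832922  0.02      ]
 [ 0.52389475 -0.17955873  0.02      ]]
```

View pics/s1.png

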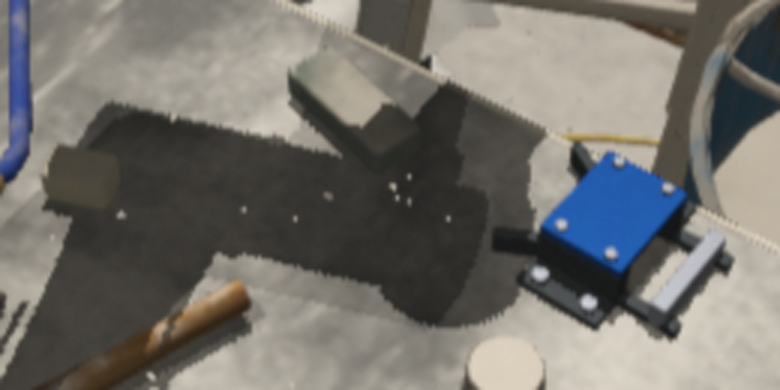

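View pics/d1.png

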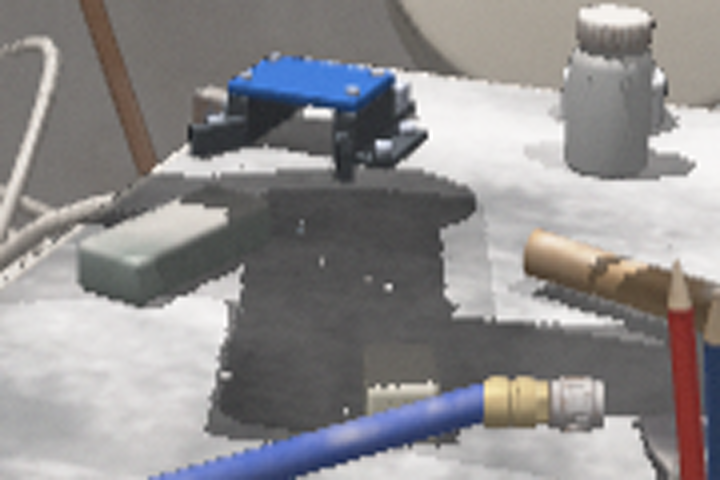

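View pics/w1.png

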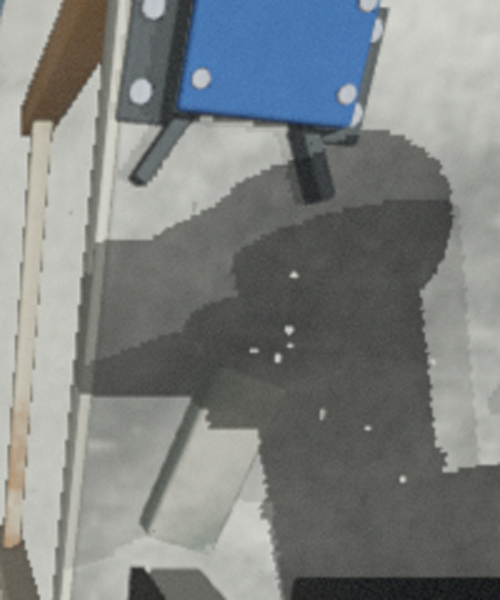

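```bash
cat > m.py <<'E'
from h import *
s=shot("scene"); d=shot("side"); w=shot("wrist")
S=lambda x,y:(x/3+190,y/3+130); D=lambda x,y:(x/4+230,y/4+170); W=lambda x,y:(x/2.5+340,y/2.5)
B={"mf":[(s,S(619,161)),(d,D(247,75)),(w,W(201,78))],"mn":[(s,S(561,225)),(d,D(352,91)),(w,W(348,94))],
"sf":[(s,S(669,188)),(d,D(275,58))],"sn":[(s,S(611,253)),(d,D(377,72))],
"st1":[(s,S(288,72)),(d,D(80,251)),(w,W(150,525))],"st2":[(s,S(375,158)),(d,D(270,212)),(w,W(288,385))],"st3":[(s,S(418,125)),(w,W(222,365))],"st4":[(d,D(140,265)),(w,W(213,550))],
"wax":[(s,S(85,165))]}
for k,o in B.items():
    if len(o)>1:
        p=tri(o); print(k,p.round(4),[ (proj(c,p)[0]-uv).round(1).tolist() for c,uv in o])
E
python3 m.py
```

```text
mf [ 0.5638 -0.1637  0.0382] [[-0.5, 0.4], [-0.1, -0.4], [-0.7, -0.2]]
mn [ 0.498  -0.1572  0.0383] [[-0.5, 0.2], [0.3, -0.4], [-1.3, -0.1]]
sf [ 0.5611 -0.2008  0.0376] [[-0.2, 0.6], [-0.4, -0.4]]
sn [ 0.4957 -0.1937  0.0381] [[-0.1, 0.3], [-0.2, -0.2]]
st1 [0.5526 0.0673 0.0124] [[7.1, -3.6], [3.2, 5.5], [4.9, 6.4]]
st2 [ 0.497  -0.0227  0.0176] [[-0.1, 0.5], [0.5, -0.7], [-1.5, 0.7]]
st3 [ 0.5335 -0.0341  0.0238] [[0.4, 0.1], [0.2, 0.6]]
st4 [0.5269 0.0696 0.0212] [[0.4, -0.1], [-0.5, 0.2]]
```

```bash
cat > m2.py <<'E'
from h import *
from scipy.optimize import least_squares
s=shot("scene"); d=shot("side"); w=shot("wrist")
S=lambda x,y:(x/3+190,y/3+130); D=lambda x,y:(x/4+230,y/4+170); W=lambda x,y:(x/2.5+340,y/2.5)
# stone local: (sx,sy)
O=[(s,S(325,50),1,1),(d,D(80,251),1,1),(w,W(155,527),1,1),(s,S(288,72),-1,1),(d,D(140,265),-1,1),(w,W(213,550),-1,1),
(s,S(375,158),-1,-1),(w,W(288,385),-1,-1),(s,S(418,125),1,-1),(w,W(222,365),1,-1)]
def res(p):
    c,n=np.cos(p[2]),np.sin(p[2]);r=[]
    for cam,uv,a,b in O:
        l=np.array([a*.0205,b*.0505]); r.append(proj(cam,[p[0]+c*l[0]-n*l[1],p[1]+n*l[0]+c*l[1],p[3]])[0]-uv)
    return np.ravel(r)
f=least_squares(res,[.53,.02,-.3,.025]); print("stone",f.x[0:2],np.degrees(f.x[2]),f.x[3]); print(f.fun.reshape(-1,2).round(1).tolist())
mf,mn,sf,sn=[np.array(a) for a in ([.5638,-.1637],[.498,-.1572],[.5611,-.2008],[.4957,-.1937])]
C=(mf+mn+sf+sn)/4; v=(mf-mn)+(sf-sn); th=np.arctan2(v[1],v[0]); print("bridge",C,np.degrees(th))
x=f.x; R=np.array([[np.cos(th),-np.sin(th)],[np.sin(th),np.cos(th)]]); print("stone in bridge",R.T@(x[:2]-C), np.degrees(x[2]-th))
print("jar/others")
print(atz(w,[W(110,300),W(78,480)],0))
E
python3 m2.py
```

```text
stone [0.52925721 0.01734986] -17.431343736734703 0.020504977562965588
[[0.9, -0.9], [-0.7, -1.0], [-2.9, 2.4], [-2.5, 0.8], [0.9, 0.9], [0.7, 1.3], [0.1, 0.7], [1.6, -0.5], [1.6, 1.8], [-0.6, -1.9]]
bridge [ 0.52965 -0.17885] -5.9180603521076245
stone in bridge [-0.0206201   0.19511368] -11.51328338462708
jar/others
[[ 0.58894193 -0.06686006  0.        ]
 [ 0.6008825   0.03421447  0.        ]]
```

```bash
python3 - <<'E'
from h import *
s=shot("scene"); d=shot("side")
print("jar lid top",tri([(s,(357,249)),(d,(383,174))]),"cap",atz(s,(401,289),.031), "wax",atz(s,(217,186),.026))
o=get_obs(); R=Ro.from_euler('xyz',o["orientation"],degrees=True).as_matrix(); print(R.round(3))
th=np.radians(-5.92);C=np.array([.5297,-.1789]);M=np.array([[np.cos(th),-np.sin(th)],[np.sin(th),np.cos(th)]])
for p in [(-75,188),(-60,188),(0,260),(0,251),(0,65)]: print(p,(C+M@np.array(p)/1000).round(4))
E
```

```text
jar lid top [ 0.36238345 -0.1889564   0.08740717] cap [[ 0.37009148 -0.27298603  0.031     ]] wax [[0.38270248 0.12732835 0.026     ]]
[[ 0. -1. -0.]
 [ 0. -0.  1.]
 [-1. -0.  0.]]
(-75, 188) [0.4745 0.0158]
(-60, 188) [0.4894 0.0143]
(0, 260) [0.5565 0.0797]
(0, 251) [0.5556 0.0708]
(0, 65) [ 0.5364 -0.1142]
```

```bash
python3 - <<'E'
from h import *
s=shot("scene"); w=shot("wrist")
print(tri([(s,(268,230)),(w,(552,158))]), atz(s,[(268,230),(235,246)],.03))
E
```

```text
[ 0.35883795 -0.01395333  0.01262471] [[ 0.34924822 -0.01858428  0.03      ]
 [ 0.2905846   0.00930187  0.03      ]]
```

Emit:
{"method": "carry_out", "body": {"series": [[[10,25,2,-10,0,0],[25,55,4,-20,0,0],[40,85,6,-30,0,0],[55,115,8,-40,0,0],[70,145,10,-50,0,0],[85,170,13,-60,0,0],[100,190,15,-70,0,0],[110,205,17,-78,0,0],[117,210,17,-84,0,0],[117,210,17,-84,0,0]]], "hand": 1}}

```text
clock: 2.05
tool_pos: [0.4646, 0.0169, 0.1095]
orientation: [25.8, 90.0, -160.3]
force: [0.9, 0.6, 0.3]
opening: 0.0007
```

```bash
python3 - <<'E'
from h import *
o=get_obs(); print(o["clock"],o["tool_pos"],o["opening"],Ro.from_euler('xyz',o["orientation"],degrees=True).as_matrix().round(3).tolist())
w=shot("wrist","w2"); s=shot("scene"); crop(s,190,130,260,130,3,"s2"); d=shot("side"); crop(d,230,170,180,120,4,"d2")
E
```

```text
2.05 [0.46455864 0.01693239 0.10949949] 0.0006508593429685344 [[-0.0, -0.105, -0.994], [-0.0, -0.994, 0.105], [-1.0, 0.0, 0.0]]
```

View pics/w2.png

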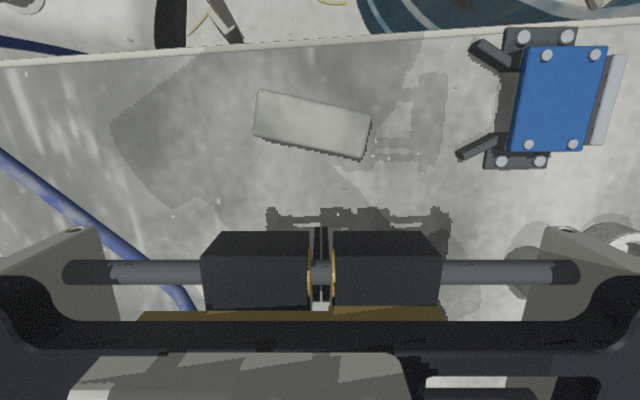

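View pics/d2.png

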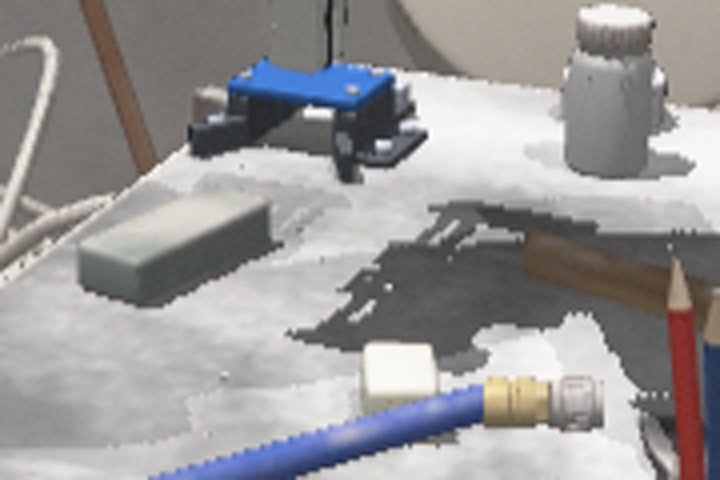

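View pics/s2.png

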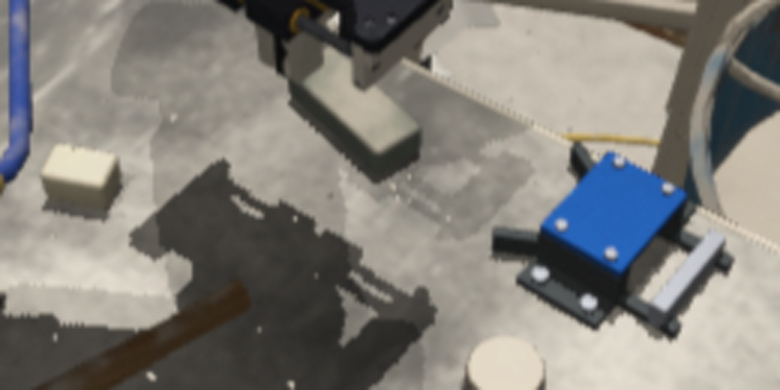

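```bash
python3 - <<'E'
from h import *
w=shot("wrist"); crop(w,240,75,150,100,5,"w3a"); crop(w,450,15,190,165,4,"w3b")
E
```

```text
(no output)
```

View pics/w3a.png

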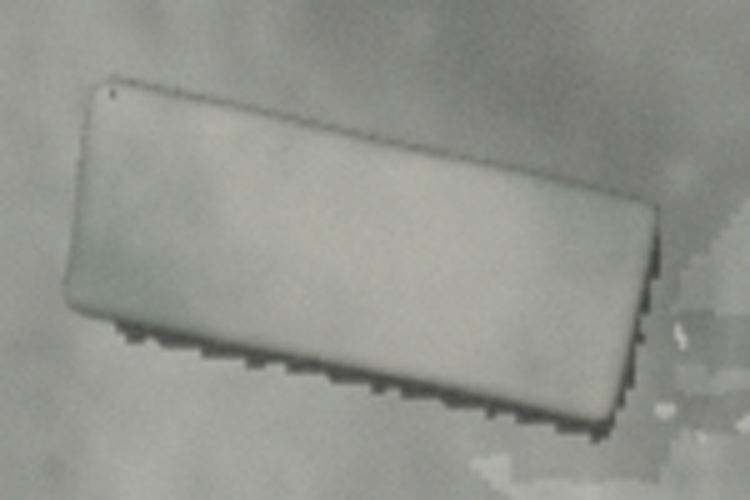

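View pics/w3b.png

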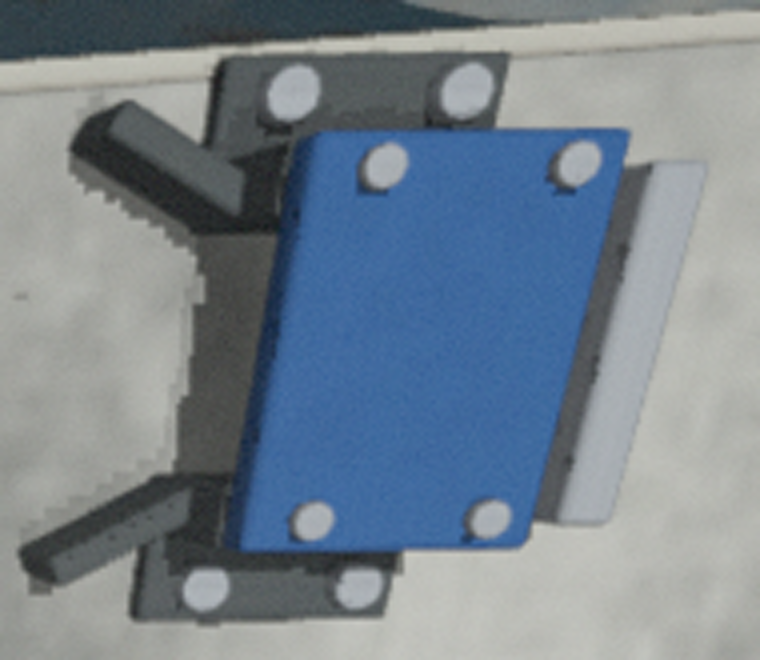

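```bash
cat > fit.py <<'E'
from h import *
from scipy.optimize import least_squares
TH=0
def rect(O,z=None,x0=(.53,0,-.2,.025),hx=.0205,hy=.0505):
    def res(p):
        c,n=np.cos(p[2]),np.sin(p[2]);r=[]
        zz=p[3] if z is None else z
        for cam,uv,a,b in O:
            r.append(proj(cam,[p[0]+c*a*hx-n*b*hy,p[1]+n*a*hx+c*b*hy,zz])[0]-uv)
        return np.ravel(r)
    f=least_squares(res,x0); return f.x,f.fun.reshape(-1,2).round(1).tolist()
def inb(C,th,p): 
    R=np.array([[np.cos(th),-np.sin(th)],[np.sin(th),np.cos(th)]]); return R.T@(np.array(p[:2])-C)*1000,np.degrees(p[2]-th)
E
python3 - <<'E'
from fit import *
w=shot("wrist"); s=shot("scene"); d=shot("side")
A=lambda x,y:(x/5+240,y/5+75); B=lambda x,y:(x/4+450,y/4+15)
b=atz(w,[B(385,166),B(577,163),B(488,520),B(313,521)],.041); print(b.round(4))
C=b[:,:2].mean(0); v=b[0]+b[1]-b[2]-b[3]; th=np.arctan2(v[1],v[0]); 
v2=b[0]+b[3]-b[1]-b[2]; print("bridge",C,np.degrees(th),np.degrees(np.arctan2(-v2[0],v2[1])))
O=[(w,A(92,80),1,1),(w,A(657,203),1,-1),(w,A(610,425),-1,-1),(w,A(66,305),-1,1)]
for z in (.025,None):
    p,r=rect(O,z); print(p,np.degrees(p[2]),r,inb(C,th,p))
E
```

```text
[[ 0.5637 -0.163   0.041 ]
 [ 0.5605 -0.1986  0.041 ]
 [ 0.4946 -0.1923  0.041 ]
 [ 0.4982 -0.1568  0.041 ]]
bridge [ 0.52926297 -0.17766126] -5.49312947316223 -5.525031655199483
[ 0.53094021  0.01786314 -0.31145867  0.025     ] -17.845267560230766 [[-1.7, -2.2], [3.6, -0.9], [1.1, 1.7], [-3.0, 2.2]] (array([-17.04730425, 194.78704823]), np.float64(-12.352138087068537))
[ 0.53065667  0.01832333 -0.31206183  0.01342391] -17.8798256815311 [[0.9, -0.7], [0.7, -0.6], [-1.3, -0.1], [-0.3, 1.4]] (array([-17.37360101, 195.21798382]), np.float64(-12.38669620836887))
```

Emit:
{"method": "carry_out", "body": {"series": [[[40,0,0,0,0,0],[80,0,0,-0.4,0,0],[98,0,0,-0.4,0,0],[101,0,0,-0.4,0,0],[101,0,-8,-0.4,0,0],[101,0,-16,-0.4,0,0],[101,0,-24,-0.4,0,0],[101,0,-30,-0.4,0,0],[101,0,-35,-0.4,0,0],[101,0,-40,-0.4,0,0]]]}}

```text
clock: 3.65
tool_pos: [0.5045, 0.0125, 0.0084]
orientation: [23.0, 89.9, -162.6]
force: [-1.9, -0.5, 0.3]
opening: 0.0003
```

```bash
python3 - <<'E'
from h import *
o=get_obs(); print(o["clock"],o["tool_pos"],o["force"])
w=shot("wrist"); crop(w,240,15,400,280,2,"w4"); d=shot("side"); crop(d,230,170,180,120,4,"d4")
E
```

```text
3.65 [0.50448665 0.01250695 0.00842014] [-1.85621215 -0.4762507   0.33719061]
```

View pics/w4.png

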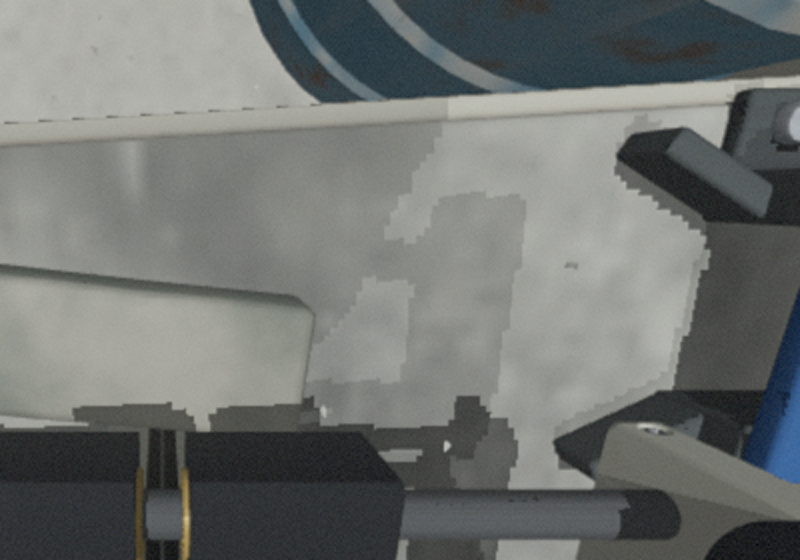

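View pics/d4.png

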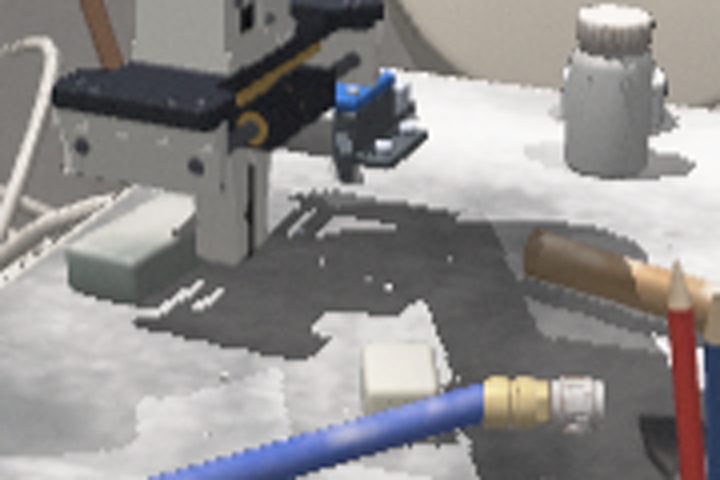

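Emit:
{"method": "carry_out", "body": {"series": [[[0,0,-4,0,0,0],[0,0,-8,0,0,0],[0,0,-11,0,0,0],[0,0,-11,0,0,0]]]}}

```text
clock: 4.25
tool_pos: [0.5163, 0.0119, 0.0086]
orientation: [-159.1, 90.0, 15.3]
force: [-0.2, 0.3, -0.6]
opening: 0.0004
```

```bash
python3 - <<'E'
from h import *
o=get_obs(); print(o["clock"],o["tool_pos"],o["force"])
w=shot("wrist"); crop(w,140,15,400,280,2,"w5"); d=shot("side"); crop(d,230,170,180,120,4,"d5"); s=shot("scene"); crop(s,190,130,260,130,3,"s5")
E
```

```text
4.25 [0.51628801 0.01185715 0.00861267] [-0.1584631   0.27774414 -0.62960202]
```

View pics/w5.png

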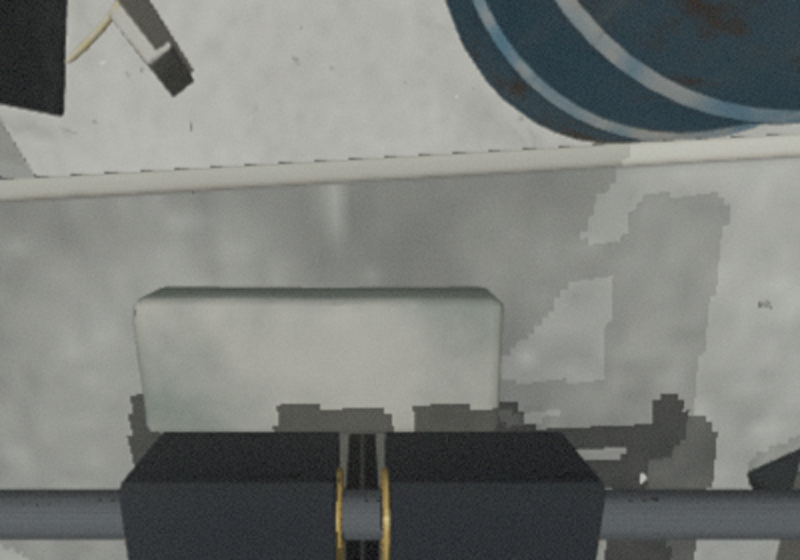

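View pics/s5.png

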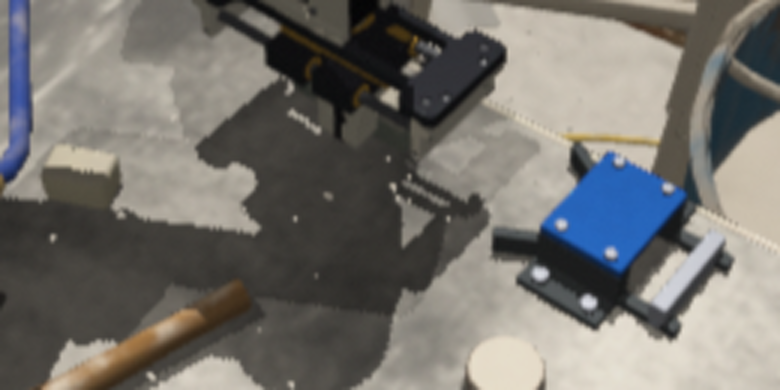

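```bash
python3 - <<'E'
from fit import *
w=shot("wrist"); A=lambda x,y:(x/2+140,y/2+15)
C=np.array([.5293,-.178]);th=np.radians(-5.6)
def b(p): return inb(C,th,[p[0],p[1],0])[0].round(1)
print("TCP",b(get_obs()["tool_pos"]))
for q,z in [((175,287),.0),((480,288),.0),((165,297),.0245),((480,298),.0245),((136,330),.025),((501,330),.025),((143,420),.025),((499,420),.025)]: print(q,b(atz(w,A(*q),z)[0]))
E
```

```text
TCP [-31.8 187.7]
(175, 287) [ 18.2 244.5]
(480, 288) [ 17.9 151.8]
(165, 297) [ 19.6 239.1]
(480, 298) [ 19.3 156.9]
(136, 330) [ 10.9 247.5]
(501, 330) [ 10.9 150.9]
(143, 420) [-14.9 248.5]
(499, 420) [-14.8 149.6]
```

Emit:
{"method": "carry_out", "body": {"series": [[[0,0,-1.5,0,0,0],[0,0,-1.5,0,0,0],[0,0,14,0,0,0],[0,0,32,0,0,0],[-50,0,32,0,0,0],[-80,0,32,0,0,0]]]}}

```text
clock: 5.2
tool_pos: [0.4835, 0.015, 0.0903]
orientation: [-159.6, 89.9, 14.9]
force: [0.3, -0.0, 0.2]
opening: 0.0005
```

Emit:
{"method": "carry_out", "body": {"series": [[[0,-10,-8,10,0,0],[0,-20,-16,20,0,0],[0,-30,-24,30,0,0],[0,-40,-32,40,0,0],[0,-50,-40,50,0,0],[0,-60,-46,60,0,0],[0,-72,-52,70,0,0],[0,-84,-58,80,0,0],[0,-92,-63.5,90,0,0],[0,-92,-63.5,90,0,0]]]}}

```text
clock: 6.45
tool_pos: [0.5555, 0.1006, 0.0884]
orientation: [28.7, 90.0, 113.2]
force: [0.3, 0.2, 0.2]
opening: 0.0003
```

```bash
python3 - <<'E'
from fit import *
C=np.array([.5293,-.178]);th=np.radians(-5.6)
o=get_obs(); print(o["clock"],o["tool_pos"],o["joint_pos"],inb(C,th,[*o["tool_pos"][:2],0])[0],Ro.from_euler('xyz',o["orientation"],degrees=True).as_matrix().round(3).tolist())
w=shot("wrist"); crop(w,180,0,300,290,2,"w6"); d=shot("side"); crop(d,230,170,180,120,4,"d6")
E
```

```text
6.45 [0.55554466 0.10059737 0.0883537 ] [ 3.01214555e+01  1.76546123e+01 -2.35933388e+01 -4.33139997e-03
 -4.87516545e+01 -3.56191899e+01] [ -1.06693628 279.82876742] [[-0.0, -0.995, 0.096], [0.0, 0.096, 0.995], [-1.0, 0.0, 0.0]]
```

View pics/w6.png

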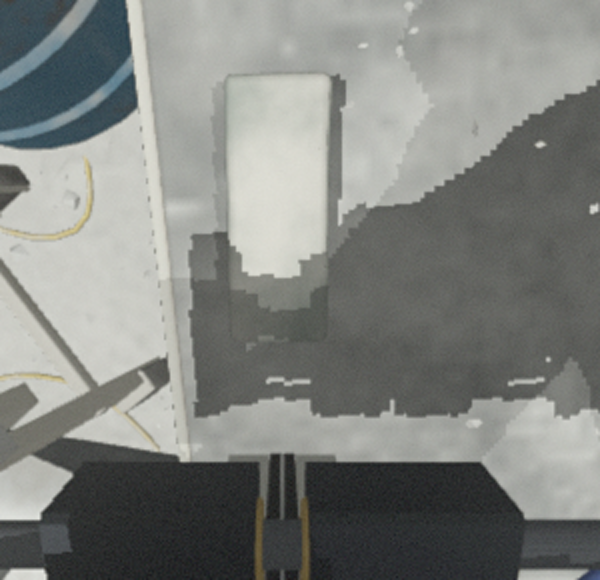

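View pics/d6.png

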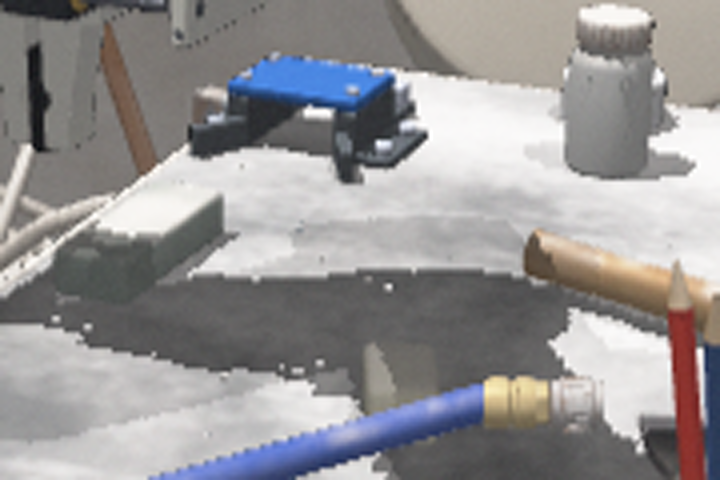

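Emit:
{"method": "carry_out", "body": {"series": [[[40,-1,0,0,0,0],[70,-1,0,0,0,0],[80,-1,0,0,0,0],[80,-1,-8,0,0,0],[80,-1,-15,0,0,0],[80,-1,-22,0,0,0],[80,-1,-30,0,0,0],[80,-1,-38,0,0,0],[80,-1,-46,0,0,0],[80,-1,-54,0,0,0]]]}}

```text
clock: 7.8
tool_pos: [0.5518, 0.0459, 0.0086]
orientation: [-60.1, 90.0, 24.3]
force: [0.1, 2.6, 2.8]
opening: 0.0006
```

Emit:
{"method": "carry_out", "body": {"series": [[[0,0,-8,0,0,0],[0,0,-16,0,0,0],[0,0,-24,0,0,0],[0,0,-31,0,0,0],[0,0,-36,0,0,0],[0,0,-40,0,0,0]]]}}

```text
clock: 8.55
tool_pos: [0.5477, 0.0062, 0.0085]
orientation: [114.3, 90.0, -161.3]
force: [0.6, 1.8, 1.0]
opening: 0.0002
```

```bash
python3 - <<'E'
from fit import *
C=np.array([.5293,-.178]);th=np.radians(-5.6)
o=get_obs(); print(o["clock"],o["tool_pos"],o["force"],inb(C,th,[*o["tool_pos"][:2],0])[0])
w=shot("wrist"); crop(w,200,0,240,240,2.5,"w7"); d=shot("side"); crop(d,230,170,180,120,4,"d7"); s=shot("scene"); crop(s,290,130,160,120,4,"s7")
E
```

```text
8.55 [0.54770005 0.00615592 0.00849509] [0.5655542  1.83304928 1.03991829] [  0.34176949 185.07254403]
```

View pics/w7.png

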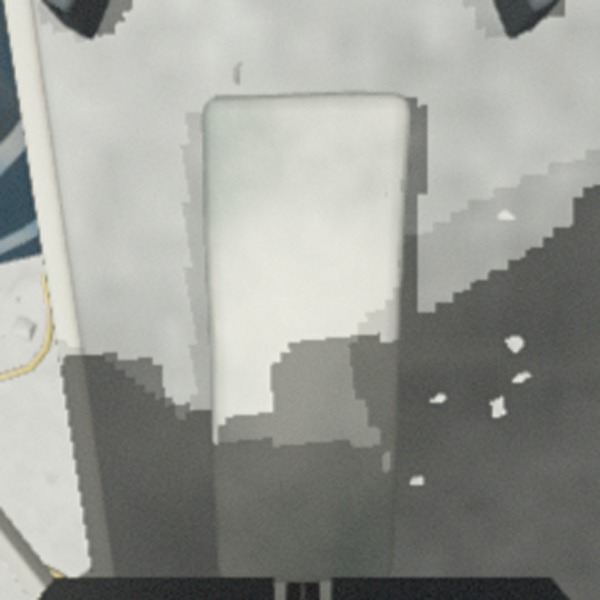

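View pics/s7.png

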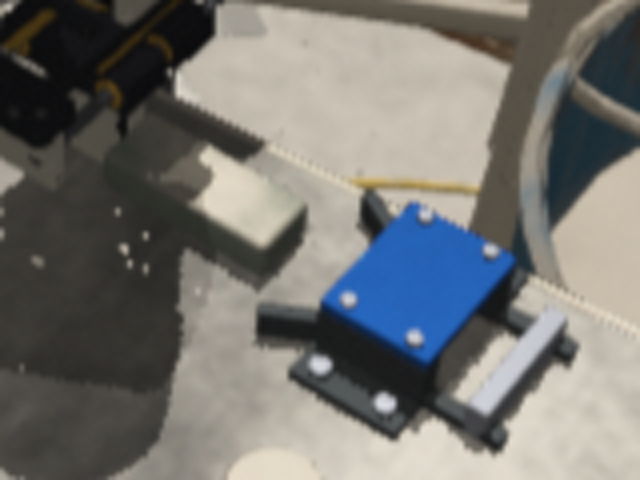

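Emit:
{"method": "carry_out", "body": {"series": [[[0,-0.3,-7,0,0,0],[0,-0.5,-15,0,0,0],[0,-0.5,-23,0,0,0],[0,-0.5,-31,0,0,0],[0,-0.5,-38,0,0,0],[0,-0.5,-44,0,0,0],[0,-0.5,-50,0,0,0],[0,-0.5,-55,0,0,0],[0,-0.5,-60,0,0,0]]]}}

```text
clock: 9.82
tool_pos: [0.5425, -0.0535, 0.0086]
orientation: [138.8, 90.0, -136.8]
force: [0.1, 1.1, -1.1]
opening: 0.0007
```

```bash
python3 - <<'E'
from fit import *
C=np.array([.5293,-.178]);th=np.radians(-5.6)
o=get_obs(); print(o["clock"],o["tool_pos"],o["force"],inb(C,th,[*o["tool_pos"][:2],0])[0])
w=shot("wrist"); crop(w,200,0,240,240,2.5,"w8"); s=shot("scene"); crop(s,290,130,160,120,4,"s8")
E
```

```text
9.825 [ 0.54246508 -0.05349675  0.00856785] [ 0.08974637  1.10604344 -1.09956787] [  0.95285993 125.19372791]
```

View pics/w8.png

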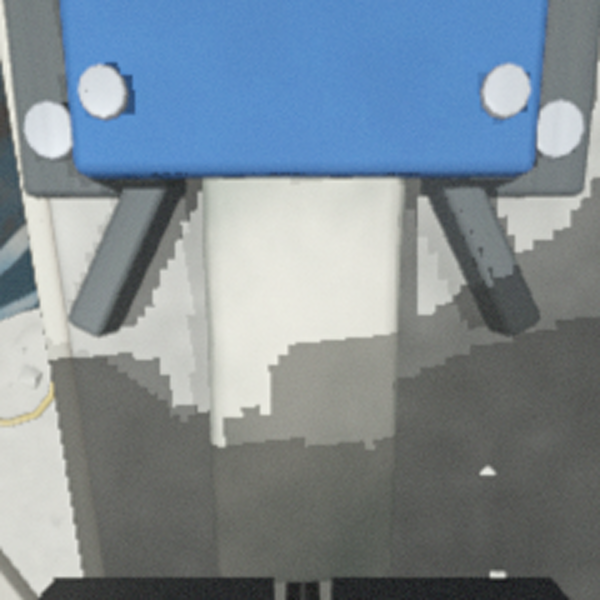

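View pics/s8.png

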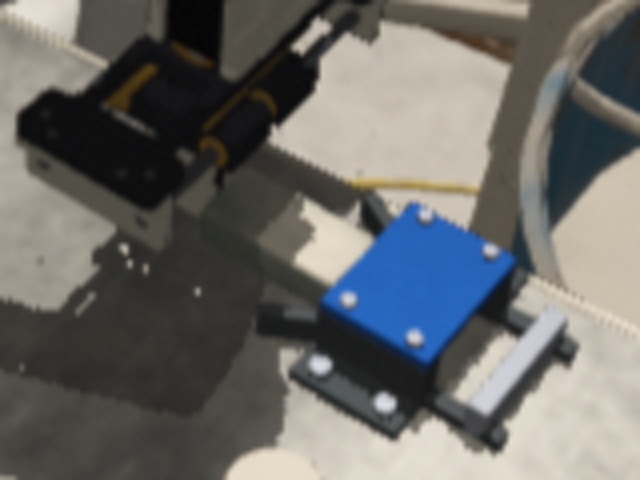

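Emit:
{"method": "carry_out", "body": {"series": [[[0,0,-6,0,0,0],[0,0,-13,0,0,0],[0,0,-20,0,0,0],[0,0,-27,0,0,0],[0,0,-33,0,0,0],[0,0,-39,0,0,0],[0,0,-45,0,0,0],[0,0,-50,0,0,0],[0,0,-54,0,0,0],[0,0,-57,0,0,0]]]}}

```text
clock: 11.18
tool_pos: [0.537, -0.1101, 0.0086]
orientation: [-78.3, 90.0, 6.1]
force: [-0.5, 3.2, 2.2]
opening: 0.0005
```

```bash
python3 - <<'E'
from fit import *
C=np.array([.5293,-.178]);th=np.radians(-5.6)
o=get_obs(); print(o["clock"],o["tool_pos"],o["force"],inb(C,th,[*o["tool_pos"][:2],0])[0])
w=shot("wrist"); crop(w,200,0,240,240,2.5,"w9"); s=shot("scene"); crop(s,290,130,160,120,4,"s9")
E
```

```text
11.175 [ 0.53697484 -0.11014182  0.00861245] [-0.45766281  3.2083509   2.18993933] [ 1.01641207 68.28325452]
```

View pics/w9.png

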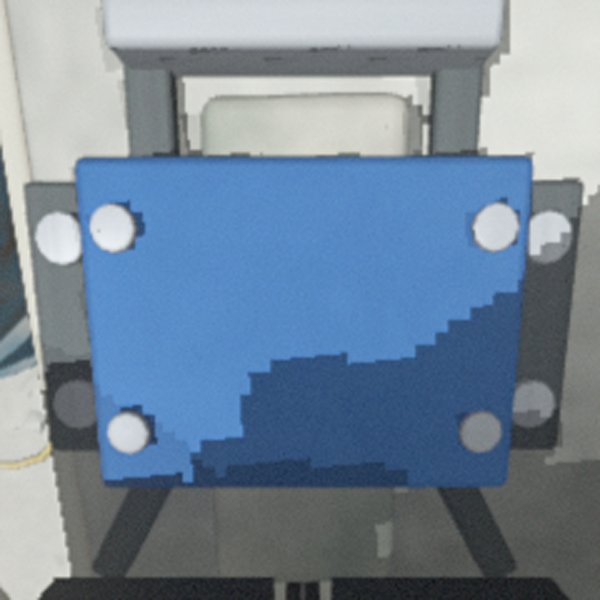

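View pics/s9.png

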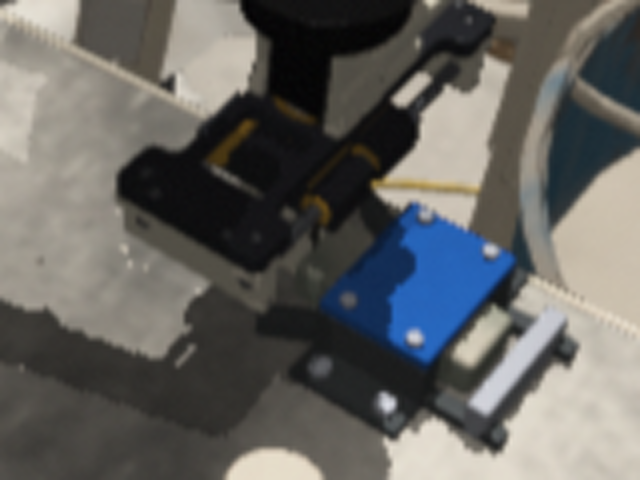

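Emit:
{"method": "carry_out", "body": {"series": [[[0,0,-2,0,0,0],[0,0,-4,0,0,0],[0,0,-5,0,0,0],[0,0,-6,0,0,0]]]}}

```text
clock: 11.78
tool_pos: [0.5362, -0.116, 0.0084]
orientation: [97.9, 90.0, -177.7]
force: [0.2, 2.3, -1.0]
opening: 0.0002
```

Emit:
{"method": "carry_out", "body": {"series": [[[0,0,-0.5,0,0,0],[0,0,-1,0,0,0],[0,0,-1,0,0,0]]]}}

```text
clock: 12.15
tool_pos: [0.5362, -0.117, 0.0086]
orientation: [123.5, 90.0, -152.1]
force: [-0.3, 1.5, 0.5]
opening: 0.0005
```

```bash
python3 - <<'E'
from fit import *
w=shot("wrist"); crop(w,240,0,160,80,5,"w10"); o=get_obs(); print(o["force"])
E
```

```text
[0.62923111 0.54396078 0.96381817]
```

View pics/w10.png

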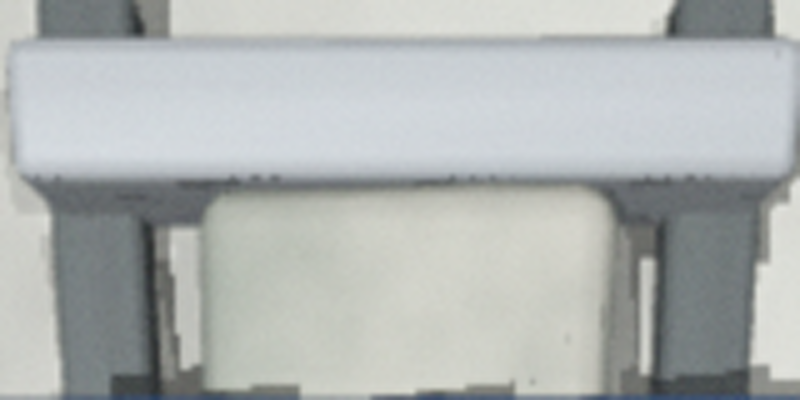

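Very nearly touching; half-millimetre steps until the force rises.

Emit:
{"method": "carry_out", "body": {"series": [[[0,0,-0.5,0,0,0],[0,0,-0.5,0,0,0]]]}}

```text
clock: 12.45
tool_pos: [0.5362, -0.1171, 0.0086]
orientation: [-8.4, 90.0, 76.0]
force: [-1.0, 4.4, 0.1]
opening: 0.0006
```

Emit:
{"method": "carry_out", "body": {"series": [[[0,0,-0.5,0,0,0],[0,0,-0.5,0,0,0]]]}}

```text
clock: 12.7
tool_pos: [0.5362, -0.1172, 0.0086]
orientation: [-15.7, 90.0, 68.7]
force: [-1.3, 7.7, 1.4]
opening: 0.0009
```

Emit:
{"method": "carry_out", "body": {"series": [[[0,0,-0.5,0,0,0],[0,0,-0.5,0,0,0]]]}}

```text
clock: 12.95
tool_pos: [0.5362, -0.1172, 0.0086]
orientation: [-17.4, 89.9, 67.0]
force: [-1.6, 10.5, 1.7]
opening: -0.0001
```

Emit:
{"method": "carry_out", "body": {"series": [[[0,0,3,0,0,0],[0,0,10,0,0,0],[0,0,25,0,0,0],[0,0,45,0,0,0],[-40,0,60,0,0,0],[-100,0,60,0,0,0],[-100,0,60,0,0,0]]]}}

```text
clock: 13.82
tool_pos: [0.5453, -0.0568, 0.1135]
orientation: [-77.2, 89.5, 7.3]
force: [0.4, -0.2, -0.5]
opening: 0.0001
```

```bash
python3 - <<'E'
from fit import *
o=get_obs(); print(o["clock"],o["tool_pos"],o["force"])
w=shot("wrist","w11"); crop(w,220,0,200,200,3,"w11c"); s=shot("scene"); crop(s,190,130,260,190,3,"s11"); d=shot("side"); crop(d,230,170,180,120,4,"d11")
E
```

```text
13.825 [ 0.5453451  -0.05679404  0.11350332] [ 0.40216731 -0.1575792  -0.54049824]
```

View pics/w11c.png

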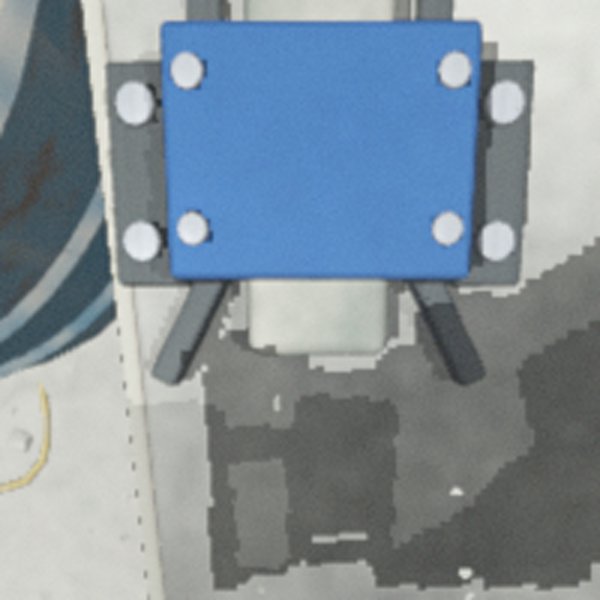

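View pics/s11.png

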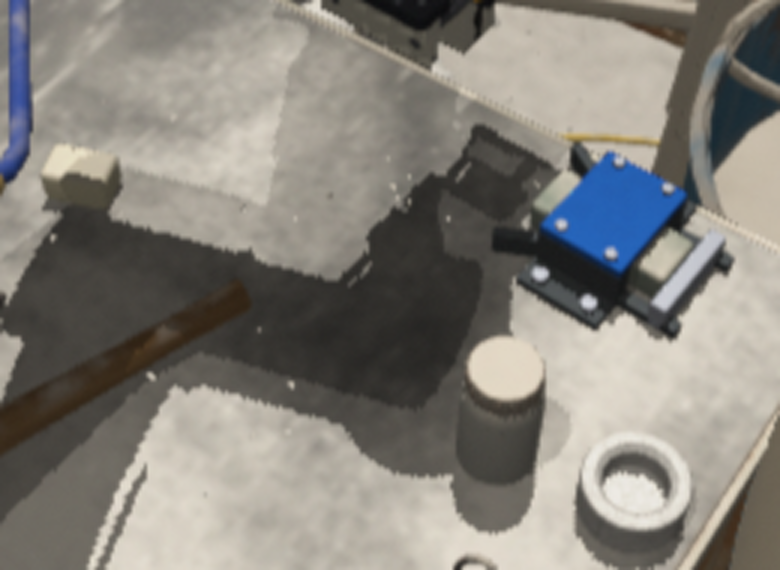

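View pics/d11.png

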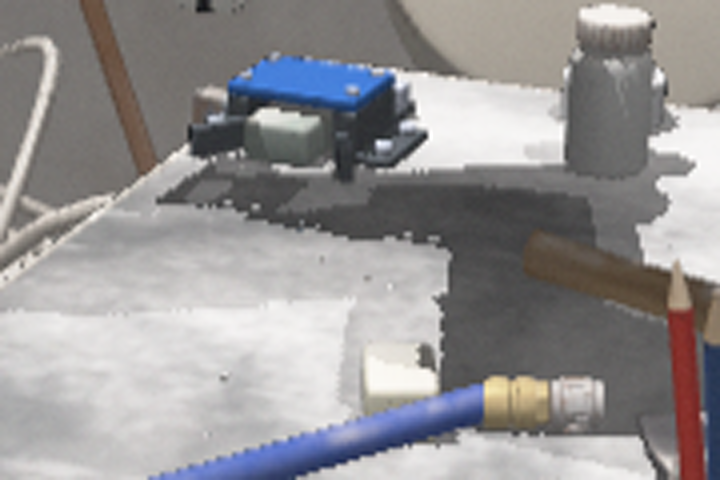

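Emit:
{"method": "carry_out", "body": {"series": [[[-40,0,0,0,0,0],[-40,0,0,0,0,0],[-40,0,0,0,0,0]]]}}

```text
clock: 14.35
tool_pos: [0.5412, -0.0585, 0.1473]
orientation: [98.2, 89.9, -177.4]
force: [0.4, -0.2, -0.5]
opening: 0.0003
```

```bash
python3 -c "
from plant import *
print(get_obs()['qvel'].round(2)); print(close_job())"
```

```text
[-0.08  0.59 -0.51 -0.05 -0.01  0.09]
the job is handed in; nothing more can be done
None
```

The stone is through the gauge bridge with its nose against the steel stop, and I handed the job in at about 14 s of the 72 s allowed. With the fingers shut, I first pushed its side to square it with the channel. Then I pushed its tail straight in through the mouth. It stayed flat on the desk and was never gripped.

**Seating:** over the last three 0.5 mm steps the contact force rose from 4.4 to 7.7 to 10.5 N, while the fingertips moved only about 0.1 mm. After I backed off, the pictures show the nose at the stop, the tail out between the cheeks, and the stone roughly centred in the channel.

**Bystanders and hand:** by eye, the wax block and jar are where they were in the first pictures. I did not compare the cap closely, but nothing went near it. The hand ended about 0.15 m up, touching nothing.

**Disagreements:**
- My triangulated heights read 2–5 mm low for the bridge bolts and stone top. A single-view fit put the stone top at 13 mm instead of 25 mm, so I used the heights given in the task.
- Estimates of the bridge's angle ranged from -5.5 to -5.9 degrees, which the channel clearance absorbed.

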